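Close up the desktop computer on the repair bench

ROBOT

A 6-joint arm with a two-finger parallel gripper is mounted at the origin on the work surface. World frame = base frame: x ahead of the robot, y to its left, z up, the work surface at z = 0. Lengths are in m, angles in rad, forces in N, time in s.
With the tool pointing down it reaches from about 0.4 to 0.825 m from the base axis. Payload 7 kg.
Tool frame: the origin (TCP) lies at the very end of the fingers, on their centre line; the grasp point (between the pads) lies 19 mm behind it (tcp_to_grasp is the distance from the TCP to the grasp point, in m); x points along the fingers, z is the direction in which the jaws open and shut, and the axes are right-handed (so a half turn about x gives the same grasp; the last joint's range is limited). The gripper opens to 88 mm and grips with 3 to 60 N. Pads are 19 mm wide; open, the fingers measure 130 mm over their backs; the gripper's body (78 mm by 193 mm) begins 47 mm behind the grasp point.
Start: joints at [-0.837, 0.359, 0.012, 0, -1.224, -0.288], TCP at [0.291, -0.609, 0.227] pointing down, gripper open.
Joint ranges: [-3.07, 3.07], [-1.43, 2.12], [-1.02, 1.25], [-3.03, 1.67], [-3.05, -0], [-3.03, 3.03]. Speed limits (rad/s): [2.39, 2.39, 3.01, 3.14, 3.14, 3.14].

INTERFACE

Orientations are given as [roll, pitch, yaw] about the fixed x, y, z axes, in that order (R = Rz(yaw) Ry(pitch) Rx(roll)).
In Python, from station import get_state, grab_frame, job_done, tcp_to_grasp gives the robot as it stands. The module is installed in compiled form; this text tells all that it offers.
- The arm moves only by the shell command python3 -m crank 'ROWS' [FORCE]. ROWS is JSON, a list of rows, each a list of 7 numbers: the shift along the tool's x, y, z in m, then the turn, a rotation vector about the tool's x, y, z in rad, then the opening, from 0 (shut) to 1 (fully open). In form: [[x, y, z, wx, wy, wz, fingers], ...]. A call has 1 to 10 rows; each row is the pose to reach, as a shift and turn from the pose commanded when the call began, along the tool's axes at that moment; what a row does not reach only later rows make up. A row lasts 1/8 s, in which the tool goes at most 62.5 mm and 10.7 degrees, less where a joint would pass 70% of its speed; a pose out of reach is approached as far as the arm can. A call with a gripper value outside its range is refused whole. The fingers move at their own pace and stop on an object; FORCE is the grip in N (left out, the last holds). Time passes only in rows, so rows that repeat a pose let the fingers close. It gives the time, the measured TCP pose, the force and the opening at its end, in the units of the state.
- get_state(): the state, without advancing time (a new reading comes with each control period).
- grab_frame(name): name is "scene" or "top"; returns a dict with "pixels" (420x560x3 uint8, red, green, blue), "vfov" (degrees; the focal length in pixels is half the picture's height over the tangent of half this angle, whatever the lens; pixels are square), "cx", "cy" (the principal point, pixels), "extrinsics" (4x4, takes a point from world to camera coordinates). Camera axes: x right, y up, looking along -z (the intrinsics and any distortion apply to the point x, -y, -z); pixel columns grow to the right and rows downward; lengths in m; the calibration is good to about 2 mm. A picture is of the moment at which its call begins. There is no depth.
- job_done(): hands the job in, once; it reports no verdict.
The state is a dict: "t": time; "q": joint angles; "qd": joint speeds; "joint_efforts": joint torques, N m; "eef_pos": TCP position; "ee_rot": TCP orientation; "force": force on the tool from outside, world axes, zero at the start; "moment": the same for the moment, N m; "width": finger opening in m.
Only numpy, scipy, OpenCV 4.12 (cv2) and the standard library are available. Lean on these libraries where they do the work, as an engineer would, in place of code of your own. Each camera call takes 0.05 s, during which the arm holds its last target.

TASK

Close up the small grey desktop computer that stands open on the bench: push the upright blue drive cradle all the way down into the case first, then push the hinged cover over from outside until it is fully shut on the case. Use only fingertip pushes: do not pinch or lift anything, leave the computer where it stands and the other things on the bench undisturbed, and finish with the arm clear.

Things in the scene. Friction and masses are not known exactly. Their poses are not given: they have to be found in the camera images.
- case: small desktop computer: open-topped grey box 260 (its x) x 220 (y) x 80 mm high, walls 4 mm, 4 to 6 kg, loose but hardly slides under a light push. Origin: centre of its underside, on the table; z up; at yaw 0 its front (dark vent slots) faces the robot (-x). Yaw within 0.35 rad. Inside stand a power supply (x -120 to 10, y 47 to 103, top at 57 mm) and a low cooler
- cradle (a joint): drive cradle angle, rad: 0 = folded fully down, level in the case; 1.57 = upright; at most 1.8; starts 1.3 to 1.75. Blue plate 120 long (hinge to free edge) x 110 wide x 3 mm, with a bracket and silver drive (10 mm thick together, set in 8 mm from its edges) on its later underside. Stiff hinge: stays at any angle; 1 to 3 N at the free edge moves it. Down, its upper face is 53 mm above the table
- cradle_edge (a point): middle of the cradle's free edge, on the bare blue face, 120 mm from the hinge. Upright, the bare blue face looks to case -x; push it towards case +x and then down: the free edge goes over towards case +x
- cradle_hinge (a point): middle of the cradle's hinge line, which runs along case y; in the case frame at x = -60, y = -35, z = 50 mm, level with the underside of the folded plate
- cover (a joint): cover angle, rad: 0 = fully shut, level on the case; 1.57 = standing straight up at the case's +y side; more = leaning outwards; at most 2.05; starts 1.6 to 1.95. Grey panel 260 (along hinge) x 220 (hinge to free edge) x 4 mm, with a dark liner 4 mm thick set in 10 mm from the edges on its inside. Stiff hinge: stays at any angle, must be pushed all the way; 2 to 7 N near the free edge
- cover_edge (a point): middle of the cover's free edge, on the grey outside face, 220 mm from the hinge. Standing, the outside face looks to case +y; push it towards case -y and then down. Shut, the outside face is 84 mm above the table. It cannot shut while the cradle stands up
- cover_hinge (a point): middle of the cover's hinge line, which runs along case x; in the case frame at x = 0, y = 110, z = 80 mm, level with the underside of the shut grey panel
- screwdriver: bystander: red-handled screwdriver 170 mm long, lying along its x, on the case's -y side; leave alone
- spare_drive: bystander: spare drive, dark block 146 x 100 x 25 mm; origin under its centre; leave alone
- screw_tray: bystander: orange two-part tray 90 x 70 x 22 mm on the table at the case's +y side, partly under the opened cover; origin under its centre; leave alone
- spray_can: bystander: white can, 52 mm across, 150 mm high, beyond the case's +x end; origin under its centre; leave alone
- mug: bystander: blue mug, 76 mm across, 90 mm high; origin under its centre; leave alone
- card: bystander: green expansion card 120 x 65 mm, 13 mm high; origin under its centre; leave alone

How it is judged:
On the way, in this order (a step that is already met when the one before it is completed fails the run):
1. the cradle is folded fully down (under 0.06 rad) while the cover still stands open (value of joint cradle below 0.06 rad and value of joint cover above 1.2 rad), for 0.2 s.
2. the cover is swung fully shut (under 0.04 rad) (value of joint cover below 0.04 rad), for 0.2 s.
At the end, for the whole second after the job is handed in: cradle folded down to within 0.08 rad and cover shut to within 0.05 rad and at rest; the computer at rest flat on the table within 40 mm of where it began; each bystander within 30 mm of where it began (value of joint cradle below 0.08 rad and value of joint cover below 0.05 rad and velocity of joint cover between -0.05 and 0.05 rad/s and linear speed of case below 0.02 m/s and angle between case's own z axis and vertical below 0.05 rad and distance of case from where it was at the start of the episode below 0.04 m and distance of each of screwdriver, spare_drive, screw_tray, spray_can, mug, card from where it was at the start of the episode below 0.03 m); the robot touches nothing.
It fails at once if another thing on the bench is moved more than 30 mm, carried off or tipped over (distance of any of screwdriver, spare_drive, screw_tray, spray_can, mug, card from where it was at the start of the episode above 0.03 m or angle between any of spray_can, mug's own z axis and vertical above 0.35 rad).
It fails at once if the computer is shoved more than 40 mm, lifted or tipped (distance of case from where it was at the start of the episode above 0.04 m or height (world z) of case above 0.012 m or angle between case's own z axis and vertical above 0.08 rad).
It fails at once if the cover is swung in while the cradle still stands up (value of joint cover below 1 rad and value of joint cradle above 0.3 rad).
It fails at once if the cover is pinched: fingers on its outside and its inside at once (contact force between the fingers and cover_c0 above 2 N and contact force between the fingers and cover_c1 above 2 N).
It fails at once if the cradle is pinched: fingers on its plate and on the bracket or drive under it at once (contact force between the fingers and cradle_c0 above 2 N and (contact force between the fingers and cradle_c1 above 2 N or contact force between the fingers and cradle_c2 above 2 N)).
It also fails if it takes over 58 s, if anything falls off the work surface, if the arm or the gripper's body presses on something with over 40 N, if the wrist force passes 120 N, or if a joint passes its speed limit or range.

## Working session

There is one attempt and no reset: what is moved stays moved. The work goes in short steps, Python scripts to look and compute and a shell command to move; the robot and the scene stay as the last step left them, time stands still between calls to the robot, and variables do not carry over. Pictures are saved under pics/ and viewed, and the job is handed in when it is done.

```bash
mkdir -p pics; ls; python3 - <<'E'
from station import *
import cv2,json,numpy as np
s=get_state();print(s, tcp_to_grasp if not callable(tcp_to_grasp) else tcp_to_grasp())
for n in("scene","top"):
    f=grab_frame(n);cv2.imwrite(f"pics/{n}0.png",f["pixels"][:,:,::-1]);print(n,{k:(v.tolist() if hasattr(v,'tolist') else v) for k,v in f.items() if k!="pixels"})
E
```

```text
pics
{'t': 0.0, 'q': array([-8.36899906e-01,  3.59372562e-01,  1.10138270e-02, -3.12501470e-04,
       -1.22413021e+00, -2.88092621e-01]), 'qd': array([ 0.00082254,  0.00159204,  0.00016442,  0.00064606, -0.00061928,
        0.00082183]), 'joint_efforts': array([ 4.12677355e-04, -5.82720888e+01,  2.93054116e+01,  6.99736789e+00,
        6.74028648e-03, -1.71280631e-04]), 'eef_pos': array([ 0.29077513, -0.60858361,  0.22561916]), 'ee_rot': array([0.11626927, 1.56907839, 2.13276298]), 'force': array([-0.13811429, -0.28737246, -0.44675052]), 'moment': array([ 0.02870889,  0.05346829, -0.00034488]), 'width': 0.08790747781596177} 0.0188
scene {'vfov': 42.23588451192102, 'cx': 283.7609336946911, 'cy': 214.86835007709018, 'extrinsics': [[0.2235481463943915, 0.9746912757779768, 0.0017728976089773979, -0.09929413698942735], [-0.7758127659355557, 0.1768331232621701, 0.6056769755643422, 0.42073574819290505], [0.5900345570007356, -0.13677340179891118, 0.7957086515209567, -2.126007373710525], [0.0, 0.0, 0.0, 1.0]]}
top {'vfov': 57.41087770001586, 'cx': 277.0843186067312, 'cy': 213.47555494459323, 'extrinsics': [[0.008714260848201408, -0.9997843650164373, -0.018849008635696864, 0.0009011010845377535], [0.9946467027423349, 0.006725445363185258, 0.10311500913285078, -0.5775723915035842], [-0.10296600595182177, -0.019646675376406, 0.9944908294021537, -0.9999676483402098], [0.0, 0.0, 0.0, 1.0]]}
```

View pics/scene0.png

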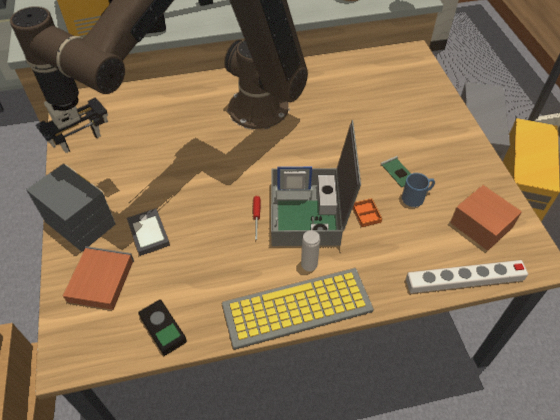

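View pics/top0.png

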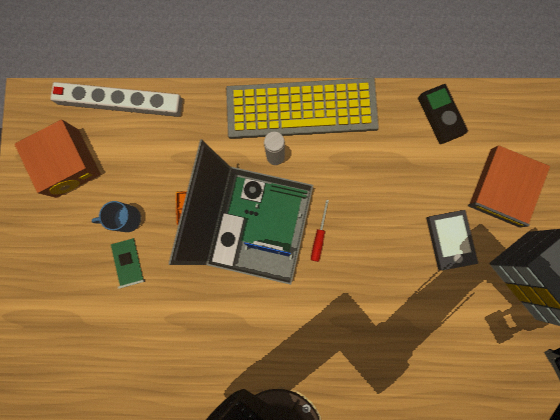

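```bash
python3 - <<'E'
import cv2
a=cv2.imread('pics/top0.png')[130:295,160:340];cv2.imwrite('pics/c1.png',cv2.resize(a,None,fx=4.4,fy=3.6*1.0,interpolation=3) if 0 else cv2.resize(a,None,fx=3.6,fy=3.6,interpolation=3))
a=cv2.imread('pics/scene0.png')[115:280,240:390];cv2.imwrite('pics/c2.png',cv2.resize(a,None,fx=3.6,fy=3.6,interpolation=3))
E
```

```text
(no output)
```

View pics/c1.png

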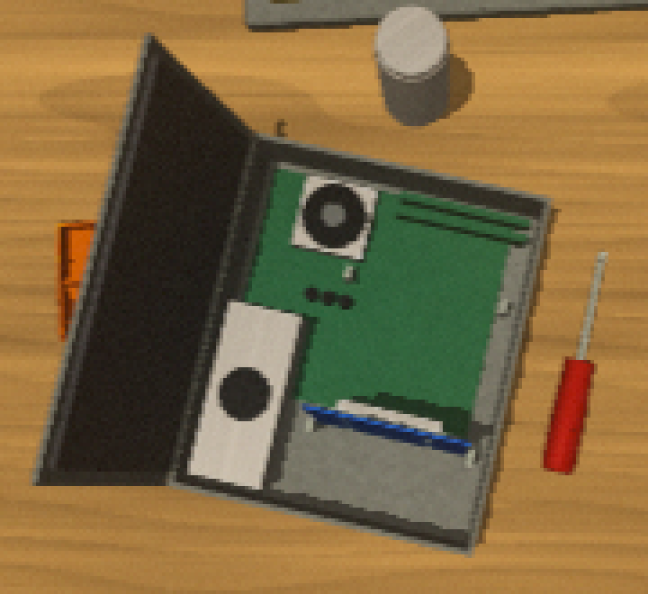

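View pics/c2.png

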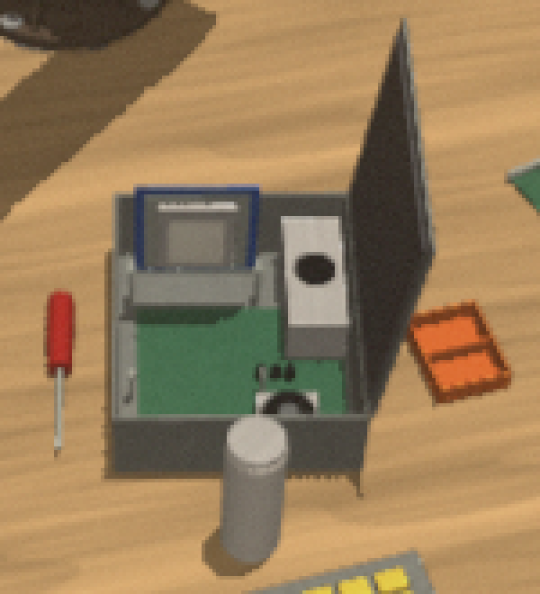

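```bash
cat > h.py <<'E'
import numpy as np,json
from scipy.optimize import least_squares
CAM={'scene':dict(v=42.23588451192102,cx=283.7609336946911,cy=214.86835007709018,E=np.array([[0.2235481463943915,0.9746912757779768,0.0017728976089773979,-0.09929413698942735],[-0.7758127659355557,0.1768331232621701,0.6056769755643422,0.42073574819290505],[0.5900345570007356,-0.13677340179891118,0.7957086515209567,-2.126007373710525]])),
'top':dict(v=57.41087770001586,cx=277.0843186067312,cy=213.47555494459323,E=np.array([[0.008714260848201408,-0.9997843650164373,-0.018849008635696864,0.0009011010845377535],[0.9946467027423349,0.006725445363185258,0.10311500913285078,-0.5775723915035842],[-0.10296600595182177,-0.019646675376406,0.9944908294021537,-0.9999676483402098]]))}
def proj(n,P):
    c=CAM[n];f=210/np.tan(np.radians(c['v']/2));p=c['E'][:,:3]@P+c['E'][:,3]
    return np.array([c['cx']+f*p[0]/-p[2],c['cy']-f*p[1]/-p[2]])
def c2w(x,y,yaw,P):
    c,s=np.cos(yaw),np.sin(yaw);return np.array([x+c*P[0]-s*P[1],y+s*P[0]+c*P[1],P[2]])
def cradle(th,r,y,n=.003): # n: offset normal (upper face=.003)
    # folded: along +x, normal up.
    return np.array([-.06+r*np.cos(th)-n*np.sin(th),y,.05+r*np.sin(th)+n*np.cos(th)])
def cover(th,r,x,n=.004):
    return np.array([x,.11-r*np.cos(th)+n*np.sin(th),.08+r*np.sin(th)+n*np.cos(th)])
E
cat > fit.py <<'E'
from h import *
T=lambda u,v:(u/3.6+160,v/3.6+130); S=lambda u,v:(u/3.6+240,v/3.6+115)
rim=lambda sx,sy:(lambda p:np.array([sx*.13,sy*.11,.08]))
obs=[('top',T(258,138),rim(1,1)),('top',T(550,198),rim(1,-1)),('top',T(472,552),rim(-1,-1)),('top',T(170,484),rim(-1,1)),
('scene',S(370,415),rim(1,1)),('scene',S(108,415),rim(1,-1)),('scene',S(115,195),rim(-1,-1)),('scene',S(350,195),rim(-1,1)),
('top',T(150,38),lambda p:cover(p[4],.22,.13)),('top',T(36,485),lambda p:cover(p[4],.22,-.13)),
('scene',S(404,20),lambda p:cover(p[4],.22,-.13)),('scene',S(434,252),lambda p:cover(p[4],.22,.13)),
('top',T(305,407),lambda p:cradle(p[3],.12,.02,0)),('top',T(472,445),lambda p:cradle(p[3],.12,-.09,0)),
('scene',S(135,187),lambda p:cradle(p[3],.12,-.09,0)),('scene',S(260,187),lambda p:cradle(p[3],.12,.02,0))]
def res(p): return np.concatenate([proj(n,c2w(*p[:3],f(p)))-np.array(o) for n,o,f in obs])
r=least_squares(res,[.6,0,-.2,1.5,1.8],loss='soft_l1')
print(r.x);print(np.round(res(r.x).reshape(-1,2),1))
E
python3 fit.py
```

```text
[ 0.54459657  0.04666733 -0.21684653  1.52757183  1.68693389]
[[-1.1 -2.3]
 [ 0.8 -0.5]
 [ 0.2  1.1]
 [-0.9  0.1]
 [-0.7  0.2]
 [ 0.5  0.6]
 [-1.  -1.3]
 [-0.8 -1.6]
 [-0.1 -1.9]
 [-0.6 -0.3]
 [-0.5 -1.5]
 [-0.8 -0.8]
 [-0.6 -0.6]
 [-0.4 -0.4]
 [-0.8 -0.6]
 [-0.5 -0.8]]
```

```bash
cat >> h.py <<'E'
from scipy.spatial.transform import Rotation as Ro
X0=(.5446,.0467,-.2168)
RC=Ro.from_euler('z',X0[2])
def goal(P,Rt=None,cur=None):
    """row from current TCP to case-frame TCP pos P; orientation Rt"""
    from station import get_state
    s=get_state();R=Ro.from_euler('xyz',s['ee_rot']);w=c2w(*X0,np.array(P));d=R.inv().apply(w-s['eef_pos'])
    rv=(R.inv()*Rt).as_rotvec() if Rt is not None else None
    return w,np.round(d,4),None if rv is None else np.round(rv,3)
# tool x=-z ; tool z= s*case y ; y = z x x
def down(s):
    x=np.array([0,0,-1.]);z=np.array([0,s*1.,0]);return RC*Ro.from_matrix(np.c_[x,np.cross(z,x),z])
def incase():
    from station import get_state
    s=get_state();p=RC.inv().apply(s['eef_pos']-np.array([X0[0],X0[1],0]));R=RC.inv()*Ro.from_euler('xyz',s['ee_rot'])
    return np.round(p,4),np.round(R.as_matrix(),3),np.round(RC.inv().apply(s['force']),2)
E
python3 - <<'E'
from h import *
print(incase())
for s in(1,-1): print(goal([-.12,-.035,.2],down(s)))
from scipy.optimize import least_squares
# spray can top centre px in top image crop(412,42), z=.15 ; scene crop (257,438)
o=[('top',(412/3.6+160,42/3.6+130)),('scene',(257/3.6+240,438/3.6+115))]
r=least_squares(lambda p:np.concatenate([proj(n,np.array([p[0],p[1],.15]))-np.array(q) for n,q in o]),[.7,0])
print('can',r.x,r.fun, RC.inv().apply([r.x[0]-X0[0],r.x[1]-X0[1],0]))
E
```

```text
(array([-0.1069, -0.6946,  0.2257]), array([[-0.001, -0.788, -0.615],
       [ 0.001, -0.615,  0.788],
       [-1.   ,  0.   ,  0.002]]), array([-0.22, -0.55, -0.55]))
(array([0.41988041, 0.038332  , 0.2       ]), array([ 0.0264, -0.3954,  0.5281]), array([ 0.662,  0.001, -0.001]))
(array([0.41988041, 0.038332  , 0.2       ]), array([ 0.0264, -0.3954,  0.5281]), array([-2.479e+00,  1.000e-03,  2.000e-03]))
can [0.74098345 0.01182638] [-0.37606501 -0.55722892 -0.58339922 -0.62284017] [0.19928778 0.00818593 0.        ]
```

```bash
python3 - <<'E'
from h import *
import cv2
def ray(n,px,z):
    r=least_squares(lambda p:proj(n,np.array([p[0],p[1],z]))-np.array(px),[.6,0]);return np.round(r.x,3)
for px in [(83,248),(112,210),(38,205)]: print(px,ray('scene',px,0))
for z in(.15,.2,.25): print(z,[ray('scene',px,z) for px in[(32,192),(64,169),(110,205)]], ray('top',(492,264),z),ray('top',(530,233),z))
a=cv2.imread('pics/scene0.png')[80:290,10:190];cv2.imwrite('pics/c3.png',cv2.resize(a,None,fx=2.8,fy=2.8,interpolation=3))
E
```

```text
(83, 248) [ 0.525 -0.672]
(112, 210) [ 0.39  -0.576]
(38, 205) [ 0.313 -0.818]
0.15 [array([ 0.391, -0.781]), array([ 0.315, -0.687]), array([ 0.496, -0.549])] [ 0.451 -0.495] [ 0.523 -0.587]
0.2 [array([ 0.438, -0.761]), array([ 0.365, -0.67 ]), array([ 0.539, -0.539])] [ 0.452 -0.469] [ 0.521 -0.555]
0.25 [array([ 0.485, -0.741]), array([ 0.415, -0.654]), array([ 0.582, -0.528])] [ 0.453 -0.442] [ 0.518 -0.523]
```

View pics/c3.png

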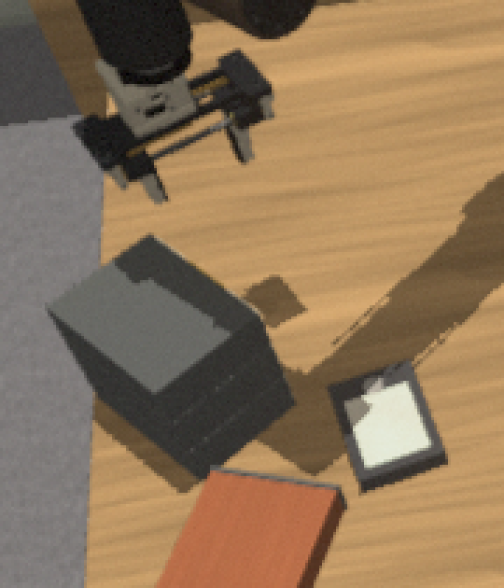

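```bash
python3 -m crank '[[-0.06,0,0,0,0,0,0],[-0.12,0,0,0,0,0,0],[-0.13,-0.03,0.04,0.05,0,0,0],[-0.13,-0.07,0.09,0.15,0,0,0],[-0.13,-0.105,0.14,0.25,0,0,0],[-0.13,-0.14,0.19,0.35,0,0,0],[-0.13,-0.175,0.24,0.45,0,0,0],[-0.13,-0.21,0.29,0.55,0,0,0],[-0.13,-0.25,0.34,0.66,0,0,0],[-0.13,-0.28,0.38,0.66,0,0,0]]'; python3 - <<'E'
from h import *
print(incase());print(goal([-.12,-.035,.2],down(1)))
E
```

```text
t: 1.35
eef_pos: [0.3796, -0.1434, 0.3566]
ee_rot: [-0.839, 1.57, 0.516]
force: [1.7, 0.6, -0.1]
width: 0.0008
(array([-0.1203, -0.2211,  0.3566]), array([[ 0.001, -1.   , -0.002],
       [ 0.001, -0.002,  1.   ],
       [-1.   , -0.001,  0.001]]), array([ 1.57,  0.99, -0.14]))
(array([0.41988041, 0.038332  , 0.2       ]), array([ 0.1567, -0.0005,  0.186 ]), array([0.002, 0.001, 0.001]))
```

```bash
python3 -m crank '[[0.02,0,0.06,0,0,0,0],[0.06,0,0.12,0,0,0,0],[0.12,0,0.17,0,0,0,0],[0.18,0,0.186,0,0,0,0],[0.207,0,0.186,0,0,0,0],[0.207,0,0.186,0,0,0,0]]'; python3 - <<'E'
from h import *
import cv2
from station import grab_frame
print(incase())
a=[cv2.resize(grab_frame('scene')["pixels"][100:280,230:400,::-1],None,fx=2.3,fy=2.3,interpolation=3),cv2.resize(grab_frame('top')["pixels"][130:310,160:340,::-1],None,fx=2.3,fy=2.3,interpolation=3)]
cv2.imwrite('pics/d1.png',np.hstack(a))
E
```

```text
t: 2.1
eef_pos: [0.417, 0.0356, 0.1469]
ee_rot: [2.269, 1.563, -2.657]
force: [0.2, 0.1, 0.5]
width: 0.0004
(array([-0.1223, -0.0383,  0.1469]), array([[-0.006, -1.   , -0.004],
       [-0.005, -0.003,  1.   ],
       [-1.   ,  0.006, -0.005]]), array([0.16, 0.19, 0.52]))
```

View pics/d1.png

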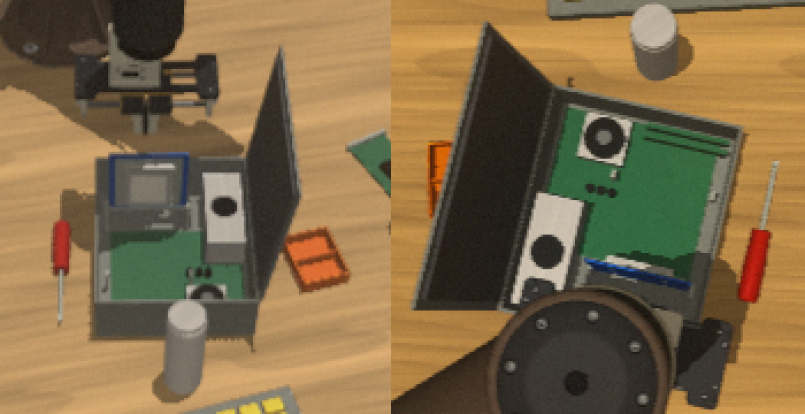

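```bash
python3 -m crank '[[0,-0.03,0,0,0,0,0],[0,-0.045,0,0,0,0,0],[0,-0.055,0,0,0,0,0],[0.002,-0.07,0,0,0,0,0],[0.005,-0.084,0,0,0,0,0],[0.011,-0.097,0,0,0,0,0],[0.019,-0.11,0,0,0,0,0],[0.029,-0.121,0,0,0,0,0],[0.04,-0.131,0,0,0,0,0],[0.04,-0.131,0,0,0,0,0]]'; python3 - <<'E'
from h import *
import cv2
from station import grab_frame
print(incase())
a=[cv2.resize(grab_frame('scene')["pixels"][100:280,230:400,::-1],None,fx=2.3,fy=2.3,interpolation=3),cv2.resize(grab_frame('top')["pixels"][130:310,160:340,::-1],None,fx=2.3,fy=2.3,interpolation=3)]
cv2.imwrite('pics/d2.png',np.hstack(a))
E
```

```text
t: 3.45
eef_pos: [0.5472, 0.0082, 0.108]
ee_rot: [2.049, 1.569, -2.879]
force: [-0.8, 0.3, 0.2]
width: 0.0004
(array([ 0.0108, -0.037 ,  0.108 ]), array([[-0.002, -1.   , -0.002],
       [-0.001, -0.002,  1.   ],
       [-1.   ,  0.002, -0.001]]), array([-0.8 ,  0.12,  0.2 ]))
```

View pics/d2.png

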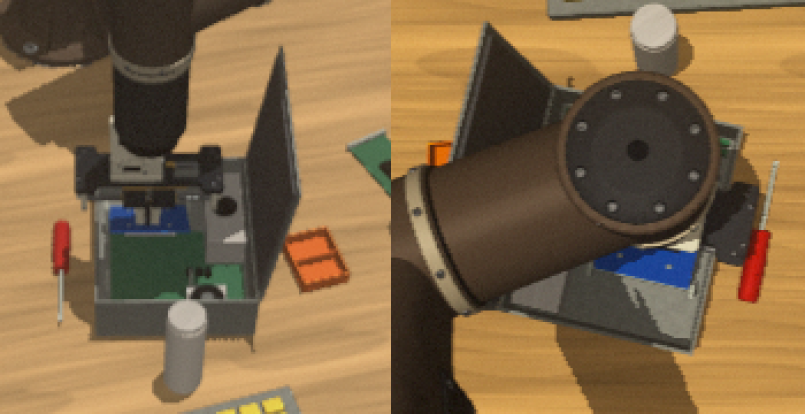

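```bash
python3 -m crank '[[0.013,-0.008,0,0,0,0,0],[0.027,-0.014,0,0,0,0,0],[0.041,-0.018,0,0,0,0,0],[0.05,-0.019,0,0,0,0,0],[0.055,-0.019,0,0,0,0,0],[0.057,-0.019,0,0,0,0,0],[0.057,-0.019,0,0,0,0,0]]'; python3 - <<'E'
from h import *
print(incase())
E
```

```text
t: 4.42
eef_pos: [0.5657, 0.0043, 0.0532]
ee_rot: [-2.863, 1.571, -1.506]
force: [-1.8, -1.2, 5.5]
width: 0.0001
(array([ 0.0297, -0.0369,  0.0532]), array([[ 0.   , -1.   , -0.003],
       [-0.   , -0.003,  1.   ],
       [-1.   , -0.   , -0.   ]]), array([-1.51, -1.6 ,  5.52]))
```

```bash
python3 -m crank '[[0.002,0,0,0,0,0,0],[0.004,0,0,0,0,0,0],[0.004,0,0,0,0,0,0]]'; python3 - <<'E'
from h import *
import cv2
from station import grab_frame
print(incase())
a=[cv2.resize(grab_frame('scene')["pixels"][100:280,230:400,::-1],None,fx=2.3,fy=2.3,interpolation=3),cv2.resize(grab_frame('top')["pixels"][130:310,160:340,::-1],None,fx=2.3,fy=2.3,interpolation=3)]
cv2.imwrite('pics/d3.png',np.hstack(a))
E
```

```text
t: 4.8
eef_pos: [0.5659, 0.0043, 0.0527]
ee_rot: [-1.704, 1.569, -0.346]
force: [-14.6, 1.1, 39.7]
width: 0.0004
(array([ 0.0299, -0.0368,  0.0527]), array([[ 0.002, -1.   , -0.004],
       [-0.   , -0.004,  1.   ],
       [-1.   , -0.002, -0.   ]]), array([-14.48,  -2.05,  39.67]))
```

View pics/d3.png

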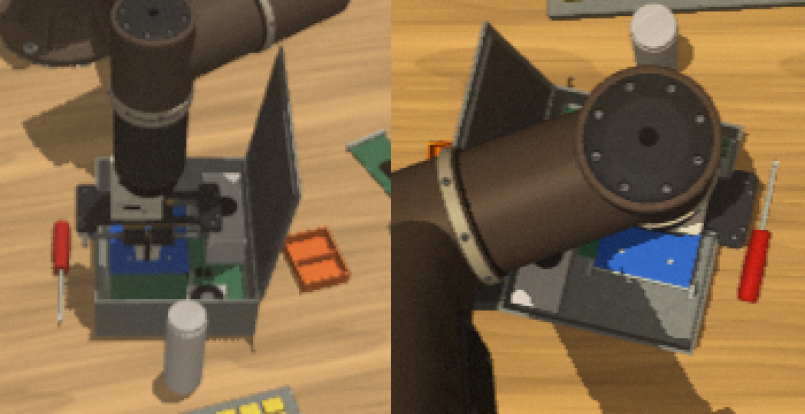

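```bash
python3 -m crank '[[-0.01,0,0,0,0,0,0],[-0.06,0,0,0,0,0,0],[-0.12,0,0,0,0,0,0],[-0.18,0,0,0,0,0,0],[-0.24,0,0,0,0,0,0],[-0.3,0.01,0,0,0,0,0],[-0.33,0.02,0,0,0,0,0],[-0.33,0.03,0,0,0,0,0],[-0.33,0.03,0,0,0,0,0]]'; python3 - <<'E'
from h import *
import cv2
from station import grab_frame,get_state
print(incase(),get_state()['q'])
fr=[grab_frame('scene')["pixels"][:,:,::-1],grab_frame('top')["pixels"][:,:,::-1]]
cv2.imwrite('pics/d4s.png',fr[0])
a=[cv2.resize(fr[0][70:280,210:400],None,fx=2.1,fy=2.1,interpolation=3),cv2.resize(fr[1][130:340,150:340],None,fx=2.1,fy=2.1,interpolation=3)]
cv2.imwrite('pics/d4.png',np.hstack(a))
E
```

```text
t: 6.02
eef_pos: [0.5357, 0.011, 0.3782]
ee_rot: [0.905, 1.57, 2.262]
force: [0.9, -0.4, 0.1]
width: 0.0005
(array([-0.001 , -0.0368,  0.3782]), array([[-0.   , -1.   , -0.003],
       [ 0.   , -0.003,  1.   ],
       [-1.   ,  0.   ,  0.   ]]), array([ 0.97, -0.17,  0.06])) [ 3.86096167e-01  6.46283990e-02 -2.78347410e-02 -5.76057162e-04
 -1.47851386e+00 -2.17062077e+00]
```

View pics/d4.png

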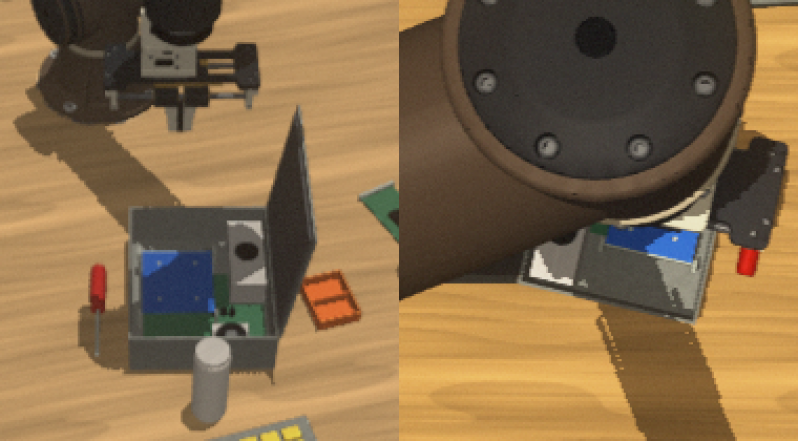

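```bash
python3 -m crank '[[0,0,0.02,-0.16,0,0,0],[0,0,0.05,-0.32,0,0,0],[0,0,0.08,-0.48,0,0,0],[0,0,0.11,-0.64,0,0,0],[0,0,0.14,-0.8,0,0,0],[0,0,0.17,-0.96,0,0,0],[0,0,0.2,-1.12,0,0,0],[0,0,0.22,-1.28,0,0,0],[0,0,0.237,-1.44,0,0,0],[0,0,0.237,-1.57,0,0,0]]'; python3 -m crank '[[0,0,0,0,0,0,0],[0,0,0,0,0,0,0]]'; python3 - <<'E'
from h import *
import cv2
from station import grab_frame,get_state
print(incase(),get_state()['q'])
fr=[grab_frame('scene')["pixels"][:,:,::-1],grab_frame('top')["pixels"][:,:,::-1]]
a=[cv2.resize(fr[0][70:280,210:400],None,fx=2.1,fy=2.1,interpolation=3),cv2.resize(fr[1][130:340,150:340],None,fx=2.1,fy=2.1,interpolation=3)]
cv2.imwrite('pics/d5.png',np.hstack(a))
E
```

```text
t: 7.38
eef_pos: [0.5872, 0.2435, 0.3761]
ee_rot: [0.836, 1.567, -2.515]
force: [-1.1, -0.1, 0.5]
width: 0.0002
t: 7.62
eef_pos: [0.5871, 0.2422, 0.3778]
ee_rot: [0.88, 1.57, -2.48]
force: [0.5, -0.9, 0.9]
width: 0.0004
(array([-0.0006,  0.2   ,  0.3778]), array([[-0.001, -0.001, -1.   ],
       [-0.001, -1.   ,  0.001],
       [-1.   ,  0.001,  0.001]]), array([ 0.64, -0.79,  0.87])) [ 6.98048745e-01  2.40099881e-01  1.81178235e-01 -4.48942321e-05
 -1.51310521e+00 -9.16199400e-01]
```

View pics/d5.png

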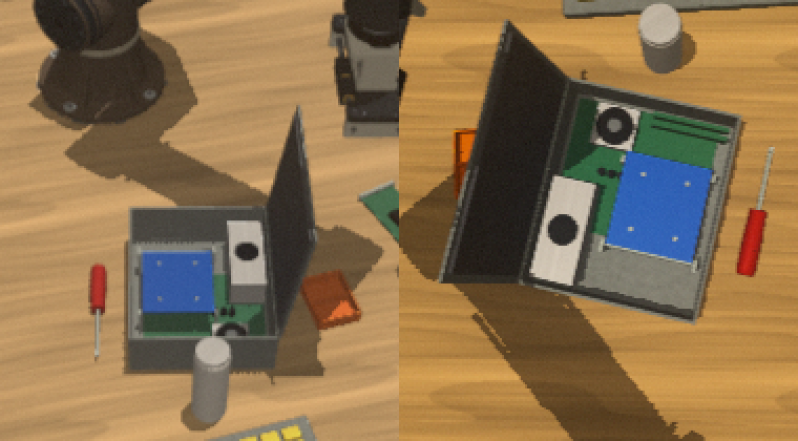

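```bash
python3 -m crank '[[0.05,0,0,0,0,0,0],[0.1,0.01,0,0,0,0,0],[0.11,0.03,0,0,0,0,0],[0.11,0.045,0,0,0,0,0],[0.109,0.06,0,0,0,0,0],[0.108,0.077,0,0,0,0,0],[0.109,0.099,0,0,0,0,0],[0.109,0.099,0,0,0,0,0]]'; python3 - <<'E'
from h import *
import cv2
from station import grab_frame,get_state
print(incase())
fr=[grab_frame('scene')["pixels"][:,:,::-1],grab_frame('top')["pixels"][:,:,::-1]]
a=[cv2.resize(fr[0][70:280,210:400],None,fx=2.1,fy=2.1,interpolation=3),cv2.resize(fr[1][130:340,150:340],None,fx=2.1,fy=2.1,interpolation=3)]
cv2.imwrite('pics/d6.png',np.hstack(a))
E
```

```text
t: 8.72
eef_pos: [0.5657, 0.1438, 0.2706]
ee_rot: [-3.035, 1.57, -0.11]
force: [0.6, 1.0, 1.1]
width: 0.0005
(array([-2.000e-04,  9.940e-02,  2.706e-01]), array([[ 0.001,  0.   , -1.   ],
       [ 0.   , -1.   , -0.   ],
       [-1.   , -0.   , -0.001]]), array([0.35, 1.13, 1.07]))
```

View pics/d6.png

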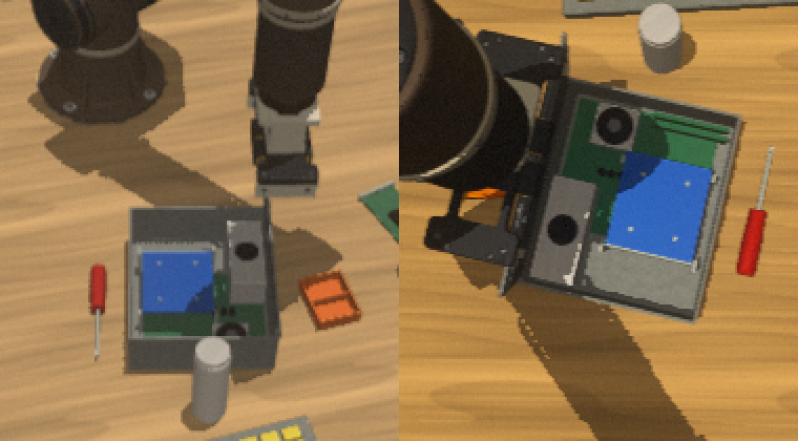

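```bash
python3 -m crank '[[0.002,0.014,0,0,0,0,0],[0.005,0.029,0,0,0,0,0],[0.009,0.042,0,0,0,0,0],[0.014,0.056,0,0,0,0,0],[0.02,0.068,0,0,0,0,0],[0.027,0.081,0,0,0,0,0],[0.035,0.093,0,0,0,0,0],[0.044,0.104,0,0,0,0,0],[0.054,0.114,0,0,0,0,0],[0.064,0.124,0,0,0,0,0]]'; python3 - <<'E'
from h import *
import cv2
from station import grab_frame,get_state
print(incase())
fr=[grab_frame('scene')["pixels"][:,:,::-1],grab_frame('top')["pixels"][:,:,::-1]]
a=[cv2.resize(fr[0][70:280,210:400],None,fx=2.1,fy=2.1,interpolation=3),cv2.resize(fr[1][130:340,150:340],None,fx=2.1,fy=2.1,interpolation=3)]
cv2.imwrite('pics/d7.png',np.hstack(a))
E
```

```text
t: 10.07
eef_pos: [0.5391, 0.0237, 0.2048]
ee_rot: [0.772, 1.57, -2.585]
force: [1.5, 1.2, 1.4]
width: 0.0004
(array([-0.0005, -0.0236,  0.2048]), array([[-0.   ,  0.002, -1.   ],
       [-0.   , -1.   , -0.002],
       [-1.   ,  0.   ,  0.   ]]), array([1.24, 1.46, 1.37]))
```

View pics/d7.png

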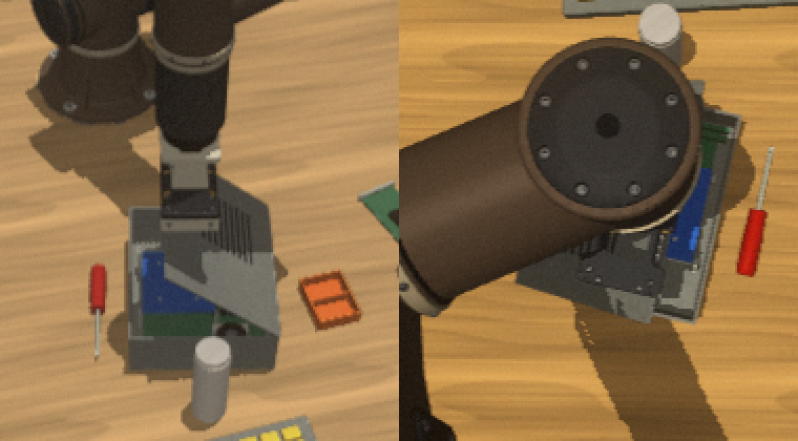

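```bash
python3 -m crank '[[0.011,0.009,0,0,0,0,0],[0.022,0.017,0,0,0,0,0],[0.034,0.025,0,0,0,0,0],[0.047,0.031,0,0,0,0,0],[0.065,0.038,0,0,0,0,0],[0.083,0.042,0,0,0,0,0],[0.102,0.045,0,0,0,0,0],[0.114,0.047,0,0,0,0,0],[0.12,0.047,0,0,0,0,0],[0.122,0.047,0,0,0,0,0]]'; python3 -m crank '[[0.001,0,0,0,0,0,0],[0.002,0,0,0,0,0,0]]'; python3 - <<'E'
from h import *
print(incase())
E
```

```text
t: 11.42
eef_pos: [0.5288, -0.0218, 0.0841]
ee_rot: [0.865, 1.569, -2.491]
force: [-8.2, 1.1, 21.8]
width: 0.0006
t: 11.68
eef_pos: [0.5289, -0.0218, 0.084]
ee_rot: [1.529, 1.57, -1.827]
force: [-14.2, 1.2, 31.7]
width: 0.0008
(array([-0.0006, -0.0703,  0.084 ]), array([[-0.   ,  0.003, -1.   ],
       [-0.001, -1.   , -0.003],
       [-1.   ,  0.001,  0.   ]]), array([-14.13,  -1.83,  31.68]))
```

Firm stop at 84 mm: shut. Hold briefly, then lift and move clear.

```bash
python3 -m crank '[[0,0,0,0,0,0,0],[0,0,0,0,0,0,0],[-0.01,0,0,0,0,0,0],[-0.05,0,0,0,0,0,0],[-0.1,0,0,0,0,0,0],[-0.16,0,0,0,0,0,0],[-0.22,0.04,0,0,0,0,0],[-0.26,0.09,0,0,0,0,0],[-0.26,0.14,0,0,0,0,0],[-0.26,0.2,0,0,0,0,0]]';python3 -m crank '[[0,0.06,0.03,0,0,0,0],[0,0.1,0.06,0,0,0,0],[0,0.1,0.06,0,0,0,0],[0,0.1,0.06,0,0,0,0]]'; python3 - <<'E'
from h import *
import cv2
from station import grab_frame,get_state
print(incase())
fr=[grab_frame('scene')["pixels"][:,:,::-1],grab_frame('top')["pixels"][:,:,::-1]]
cv2.imwrite('pics/e1.png',fr[0]);cv2.imwrite('pics/e2.png',fr[1])
a=[cv2.resize(fr[0][90:280,210:400],None,fx=2.1,fy=2.1,interpolation=3),cv2.resize(fr[1][130:320,150:340],None,fx=2.1,fy=2.1,interpolation=3)]
cv2.imwrite('pics/e.png',np.hstack(a))
o=cv2.imread('pics/scene0.png');cv2.imwrite('pics/ediff.png',cv2.absdiff(o,fr[0])*3)
E
```

```text
t: 12.92
eef_pos: [0.4866, -0.2181, 0.3433]
ee_rot: [-3.0, 1.568, -0.072]
force: [0.8, 0.9, -0.2]
width: 0.0007
t: 13.42
eef_pos: [0.4067, -0.3018, 0.3419]
ee_rot: [-2.97, 1.57, -0.044]
force: [0.7, -0.1, 0.0]
width: 0.0004
(array([-0.0597, -0.37  ,  0.3419]), array([[ 0.001,  0.001, -1.   ],
       [ 0.   , -1.   , -0.001],
       [-1.   , -0.   , -0.001]]), array([0.74, 0.01, 0.  ]))
```

View pics/e.png

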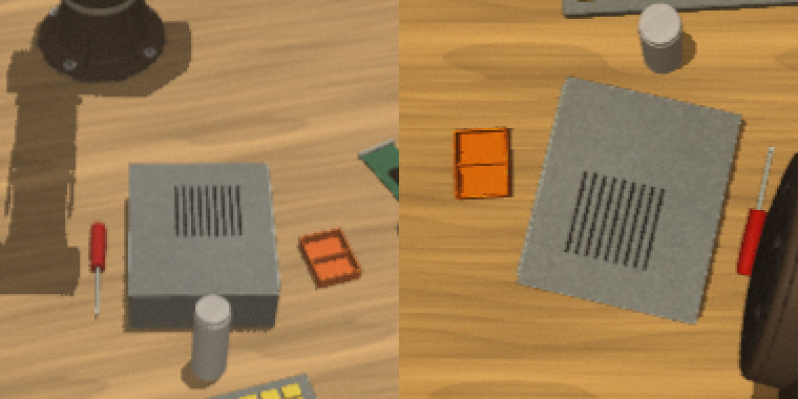

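View pics/ediff.png

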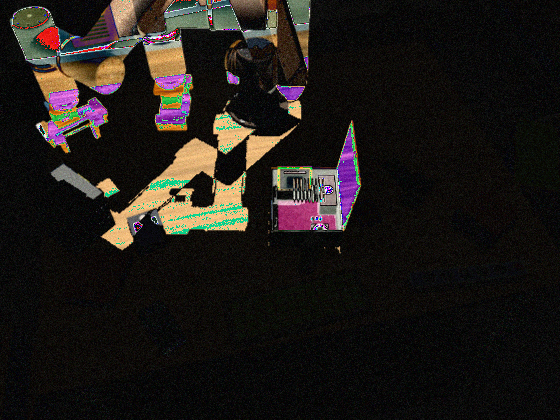

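The cover sits flat on the case. The before/after difference shows only the arm, its shadow and the case's top and cover, so the bystanders and the case walls have not moved. The arm is clear.

```bash
python3 -c "
from station import job_done;print(job_done())"
```

```text
the job is handed in; nothing more can be done
None
```

The computer is closed up and the job is handed in, at about 13.5 s of the 58 s allowed. I used only pushes with shut fingertips: first the cradle, over and down, then the cover from outside.

- **Cradle:** it met a hard stop at 53 mm, the height given for fully down, under about 40 N of fingertip force. Pictures taken before the cover moved showed the cradle lying flat, and the cover was still standing open.
- **Cover:** it met a hard stop at 84 mm, the height given for shut, under about 32 N. After I lifted off, the pictures showed it flat on the case.
- **Surroundings:** comparing the scene camera's first and last pictures showed no change in the case walls or in any bystander. Only the arm, its shadows and the case's top and cover differed.
- **Arm:** it finished about 0.34 m above the table, off the case's -y side, with about zero tool force.

No check failed or disagreed. I judged the joint angles from the stop heights and the pictures, since neither joint can be read directly.

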